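# Dispense one bearing and push it into the check lane

### The job

Press the black plunger of the bearing dispenser all the way down once and let it come back up, so that a single bearing is ejected onto the bench; then push that bearing aside along the bench with the fingertips until it lies flat, wholly between the two rails of the check lane and sticking out at neither end. Do not pick up or tip the bearing, leave the other two bearings in the dispenser, and do not disturb the jar, the tools or the spool.

Things in the scene. Friction and masses are not known exactly. Their poses are not given: they have to be found in the camera images.
- dispenser: Fixed bearing dispenser. Origin on the bench under the centre of its open-topped steel magazine: a square tube 44 x 44 mm (62 mm in y over its 5 mm high foot flanges), 46 mm tall, holding three stacked bearings. Outlet at the bottom of its -x side, towards the robot. Behind it (+x) a white housing, 40 mm wide in y, 28 mm high, x from 22 to 88 mm; the plunger stands on it at x = 60 mm, y = 0. z up.
- outlet (a point): Bottom centre of the outlet opening (18 mm high), on the bench at the magazine's outer -x face; axes as the dispenser's. Fully pressing the plunger drives a blade that pushes the bottom bearing out along -x to stop with its centre about 36 mm in front of this point (some mm further if pressed fast), flat on the bench. As the plunger rises the blade goes back and the next bearing drops.
- plunger (a joint): Travel of the plunger in m: 0 up, 0.020 fully pressed down. A spring returns it; pressing takes about 5 N at first, rising to about 9 N (up to about 12 N with friction).
- plunger_top (a point): Centre of the flat top of the plunger's round black knob (32 mm in diameter, 10 mm thick); about 60 mm above the bench when up, 40 mm when fully pressed. It moves with the plunger.
- bearing: The bearing to be ejected: sealed steel ball bearing, a disc 32 mm in diameter and 14 mm high, about 50 g, lying flat; at the start the bottom one in the magazine, on the bench. Origin at the centre of its underside, z up.
- bearing_mid: Middle bearing of the stack, to stay in the dispenser: sealed steel ball bearing, a disc 32 mm in diameter and 14 mm high, about 50 g, lying flat; origin at the centre of its underside.
- bearing_top: Top bearing of the stack, to stay in the dispenser: sealed steel ball bearing, a disc 32 mm in diameter and 14 mm high, about 50 g, lying flat; origin at the centre of its underside.
- check_lane: Fixed check lane, left or right of the outlet: two parallel aluminium rails, each 10 mm wide, 80 mm long and 12 mm high, along the lane's y axis, 64 mm clear between them (x from -32 to 32 mm), open at both ends (y = -40 and 40 mm). Its floor is the bench, with a flush black strip (no step). Origin at the lane's centre on the bench.
- jar: Bystander: loose white jar, 52 mm in diameter, 48 mm tall, on the other side of the outlet from the lane. Origin at the centre of its underside.
- screwdriver: Bystander: loose screwdriver lying on the bench, 160 mm long, along its own x axis.
- wrench: Bystander: loose wrench lying on the bench, 150 mm long, along its own x axis.
- spool: Bystander: loose aluminium spool standing on the bench, 40 mm in diameter, 30 mm tall. Origin at the centre of its underside.
There are look-alikes about, which are no part of the job. What is shaped like the bearing_top but blue or brown is not meant. Of the things that look like the check_lane, take the one that is farthest to the robot's right at the start.

How it is judged:
By the outcome, as a careful person would: the job done as asked, in the order asked, and still so for the second after the job is handed in, with the robot touching nothing.
It also fails if it takes over 67 s, if anything falls off the work surface, if the arm or the gripper's body presses on something with over 40 N, if the wrist force passes 120 N, or if a joint passes its speed limit or range.

### The arm

A 6-joint arm with a two-finger parallel gripper is mounted at the origin on the work surface. World frame = base frame: x ahead of the robot, y to its left, z up, the work surface at z = 0. Lengths are in mm, angles in rad, forces in N, time in s.
With the tool pointing down it reaches from about 275 to 750 mm from the base axis. Payload 10.2 kg.
Tool frame: the origin (TCP) lies midway between the tips of the shut fingers; the grasp point (between the pads) lies ctrl.grip_point_offset behind it (ctrl.grip_point_offset is the distance from the TCP to the grasp point, in mm); z points along the fingers, y is the line along which they close (so a half turn about z gives the same grasp; the last joint's range is limited). The gripper opens to 88 mm and grips with 3 to 60 N. Pads are 18 mm wide; open, the fingers measure 123 mm over their backs; the gripper's body (75 mm by 187 mm) begins 45 mm behind the grasp point.
Start: joints at [0.966, 0.313, 1.498, -0, 1.331, -0.223], TCP at [195.623, 487.199, 238.72] pointing down, gripper open.
Joint ranges: [-2.94, 2.94], [-0.97, 2.17], [0.19, 2.56], [-1.23, 4.37], [0.02, 3.11], [-2.88, 2.88]. Speed limits (rad/s): [2.39, 2.39, 3.01, 3.14, 3.14, 3.14].

### API

Orientations are given as a unit quaternion [w, x, y, z].
In Python, from bench import ctrl gives the robot as it stands. The module is installed in compiled form; this text tells all that it offers. Calls block until the motion is done:
- ctrl.move_to(position, orientation): joint-space move of the TCP to a pose.
- ctrl.movel(position, v=150, orientation=None): straight line of the TCP; orientation=None keeps the orientation; v is the mean speed in mm/s.
- ctrl.goto_joints(angles): joint-space move.
- ctrl.let_go() and ctrl.gripper_close(grip_force=None): open the fingers fully, or close them until they stop; grip_force is the grip in N (None keeps the last).
- ctrl.dwell(seconds).
- ctrl.ik(position, orientation): joint angles nearest the present ones, or None.
- ctrl.capture(name): name is "scene" or "top" or "wrist"; returns a dict with "color" (420x560x3 uint8, red, green, blue), "depth" (420x560 float32, mm along the optical axis (not along the pixel's ray), 0 where there is no reading), "vertical_fov" (degrees; the focal length in pixels is half the picture's height over the tangent of half this angle, whatever the lens; pixels are square), "cx", "cy" (the principal point, pixels), "T" (4x4, takes a point from camera to world coordinates). Camera axes: x right, y up, looking along -z (the intrinsics and any distortion apply to the point x, -y, -z); pixel columns grow to the right and rows downward; lengths in mm; the calibration is good to about 2 mm. The wrist camera is an equidistant fisheye: a pixel r from the principal point sees the ray r / f radians off the axis. A picture is of the moment at which its call begins.
A pose or a line that the arm cannot do raises ctrl.IKError and nothing moves.
- ctrl.finish_job(): hands the job in; it is judged then, once.
Trained networks look in the newest picture that a camera, given by its name, has taken for a name from the list of things; names that differ only in an ending like _2 or _b are one class to them, and where a whole thing is asked for, a point or a joint stands for the part that bears it (a point fixed in the world has none). Each returns a list of dicts, best first, with "score" (0 to 1); they miss things now and then, are a little off and sometimes report something else, mostly with a low value. They report only what shows in the picture. A call takes as long as a camera call. They do not tell look-alikes from the thing itself.
- ctrl.spot_in(camera, thing): "extent" ([left, top, width, height] in pixels, round what is visible of it).
Readings, each from a call of its own:
- ctrl.read_clock(): time.
- ctrl.read_q(): joint angles.
- ctrl.read_joint_vel(): joint speeds.
- ctrl.read_effort(): joint torques, N m.
- ctrl.read_tool_pos(): TCP position.
- ctrl.read_ee_rot(): TCP orientation.
- ctrl.read_ft_force(): force on the tool from outside, world axes, zero at the start.
- ctrl.read_wrist_torque(): the same for the moment, N m.
- ctrl.read_grip_width(): finger opening in mm.
- ctrl.read_gripper_force(): force on a finger pad.
Only numpy, scipy, OpenCV 4.12 (cv2) and the standard library are available. Lean on these libraries where they do the work, as an engineer would, in place of code of your own. Each camera call takes 0.05 s, during which the arm holds its last target. There are 200 camera calls.

## Working session

There is one attempt and no reset: what is moved stays moved. The work goes in short steps, each a Python script; the robot and the scene stay as the last script left them, time stands still between calls to the robot, and variables do not carry over. Pictures are saved under pics/ and viewed, at most 10 in all, crops included, and the job is handed in when it is done.

```bash
mkdir -p pics; cat > h.py <<'E'
from bench import ctrl
import numpy as np, cv2
def shot(cam,name):
    d=ctrl.capture(cam); cv2.imwrite(f'pics/{name}.png',d['color'][:,:,::-1]); return d
def world(d,u,v,depth=None,z=None):
    f=210/np.tan(np.radians(d['vertical_fov'])/2)
    x,y=(u-d['cx'])/f,(v-d['cy'])/f
    T=np.array(d['T'])
    if z is None:
        if depth is None: depth=d['depth'][int(round(v)),int(round(u))]
        return (T@[x*depth,-y*depth,-depth,1])[:3]
    r=T[:3,:3]@[x,-y,-1]; o=T[:3,3]
    return o+r*(z-o[2])/r[2]
E
python3 - <<'E'
from h import *
print(ctrl.read_clock(),ctrl.read_tool_pos(),ctrl.read_ee_rot(),ctrl.grip_point_offset)
for c in ['top','scene']:
    d=shot(c,c+'1'); print(c,np.round(d['T'],2).tolist(),d['vertical_fov'])
    for t in ['dispenser','plunger','bearing_top','check_lane','jar','screwdriver','wrench','spool']:
        for r in ctrl.spot_in(c,t)[:4]:
            l,tp,w,h=r['extent'];u,v=l+w/2,tp+h/2
            print(t,round(r['score'],2),np.round(r['extent']),np.round(world(d,u,v)))
E
```

```text
0.0 [195.47910144 487.00049398 238.17150145] [-2.61591864e-04  1.89740995e-01  9.81833983e-01 -5.63057238e-04] 18.700000000000003
top [[0.03, 0.99, -0.17, 387.54], [-1.0, 0.03, 0.04, 69.64], [0.05, 0.16, 0.99, 883.41], [0.0, 0.0, 0.0, 1.0]] 52.58359155215162
dispenser 0.76 [266. 130.  34.  52.] [633.  30.  32.]
dispenser 0.4 [276. 160.  16.  14.] [604.  28.  45.]
plunger 0.7 [276. 129.  12.  16.] [664.  34.  60.]
plunger 0.69 [268. 130.  29.  52.] [627.  30.  47.]
plunger 0.61 [358. 209.  40.  41.] [ 488. -178.   -1.]
bearing_top 0.65 [276. 162.  13.  14.] [600.  30.  42.]
bearing_top 0.49 [324. 141.  10.  17.] [654. -71.  14.]
bearing_top 0.45 [234. 170.  16.  16.] [586. 113.  12.]
check_lane 0.95 [303. 265.  38.  42.] [368. -59.   2.]
check_lane 0.85 [360. 210.  38.  39.] [ 488. -179.    1.]
jar 0.65 [181. 193.  35.  23.] [520. 195.  50.]
screwdriver 0.93 [164.  86.  28.  56.] [719. 252.  19.]
wrench 0.74 [400. 119.  25.  64.] [ 659. -253.    7.]
spool 0.83 [135. 180.  25.  21.] [549. 302.  30.]
spool 0.24 [266. 129.  30.  51.] [636.  34.  26.]
scene [[0.22, -0.6, 0.77, 1202.24], [0.98, 0.12, -0.18, -113.82], [0.02, 0.79, 0.61, 616.41], [0.0, 0.0, 0.0, 1.0]] 48.27488622604571
dispenser 0.79 [260. 245.  49.  72.] [649.  27.  29.]
bearing_top 0.71 [224. 294.  22.  14.] [665. -65.  16.]
bearing_top 0.71 [261. 244.  49.  71.] [673.  22.  57.]
bearing_top 0.6 [276. 254.  16.  14.] [615.  33.  43.]
bearing_top 0.56 [316. 254.  17.  15.] [601. 113.  15.]
check_lane 0.57 [200. 187.  39.  29.] [353. -55.  -2.]
jar 0.81 [345. 211.  26.  33.] [546. 196.  39.]
jar 0.26 [399. 220.  26.  27.] [575. 299.  30.]
screwdriver 0.86 [417. 259.  27.  78.] [732. 261.  23.]
wrench 0.78 [107. 287.  30.  77.] [ 672. -248.    6.]
spool 0.82 [398. 221.  26.  26.] [575. 298.  27.]
spool 0.47 [262. 248.  48.  68.] [650.  28.  28.]
spool 0.32 [285. 267.  19.  26.] [679.  35.  59.]
```

```bash
python3 - <<'E'
import cv2
i=cv2.imread('pics/top1.png')[110:310,150:430]
cv2.imwrite('pics/top1c.png',cv2.resize(i,(784,560),interpolation=cv2.INTER_CUBIC))
E
```

```text
(no output)
```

View pics/top1c.png

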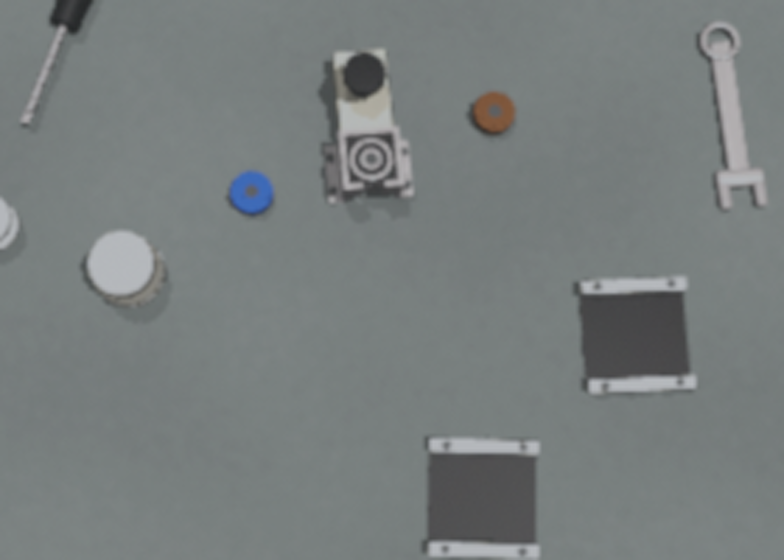

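The two lane look-alikes are at (379,229) and (322,286) in the top picture. The first lies at y≈-179, farther to the robot's right than the other at y≈-59, so it is the lane meant, and the crop shows it plainly. The blue (blob at 251,192 in the crop) and brown (494,112) discs are decoys. The stack sits in the magazine at crop (370,158) and the knob at (364,74).

```bash
cat >> h.py <<'E'
def down(yaw):  # tool x at yaw, z down
    return [0,np.cos(yaw/2),np.sin(yaw/2),0]
def dark(d,box,z,thr):
    l,t,w,h=box; g=d['color'].max(2).astype(int)
    vs,us=np.nonzero(g[t:t+h,l:l+w]<thr)
    return np.array([world(d,u+l,v+t,z=z)[:2] for u,v in zip(us,vs)],np.float32)
E
python3 - <<'E'
from h import *
d=ctrl.capture('top')
p=dark(d,(270,126,22,20),60,60); print('knob',len(p),p.mean(0),np.ptp(p,0))
for thr in (60,75,90):
    q=dark(d,(356,206,46,46),0,thr); print(thr,len(q),q.mean(0),cv2.minAreaRect(q))
P,L=np.array([664,33]),np.array([488,-179])
for yaw in (-.223+np.pi, np.pi/2,np.radians(75)):
  for pos in ([664,33,62],[545,63,60],[490,-170,5]):
    print(yaw,pos,np.round(ctrl.ik(pos,down(yaw)),2))
E
```

```text
knob 78 [666.7632    39.542908] [27.656494 24.38982 ]<stdin>:5: RuntimeWarning: Mean of empty slice.
  ret = ret.dtype.type(ret / rcount)
Traceback (most recent call last):
cv2.error: OpenCV(4.12.0) /io/opencv/modules/imgproc/src/convhull.cpp:143: error: (-215:Assertion failed) total >= 0 && (depth == CV_32F || depth == CV_32S) in function 'convexHull'
```

```bash
python3 - <<'E'
from h import *
d=ctrl.capture('top')
print('knob',world(d,280,136.4,z=60),'mag',world(d,150+370/2.8,110+158/2.8,z=42))
for thr in (70,80,90):
    q=dark(d,(356,206,46,46),0,thr)
    if len(q)>5: print(thr,len(q),q.mean(0),cv2.minAreaRect(q))
c=lambda u,v:world(d,150+u/2.8,110+v/2.8,z=12)[:2]
print('rails',c(580,287),c(687,283),c(590,385),c(695,382))
for yaw in (-.223+np.pi, np.pi/2,np.radians(75)):
  for pos in ([664,35,62],[545,63,60],[490,-170,5]):
    print(yaw,pos,np.round(ctrl.ik(pos,down(yaw)),2))
ctrl.gripper_close()
ctrl.move_to([664,35,110],down(np.pi/2))
print(ctrl.read_tool_pos(),ctrl.read_grip_width(),ctrl.read_clock())
d=shot('wrist','w1'); d=shot('scene','s2')
cv2.imwrite('pics/s2c.png',cv2.resize(d['color'][180:330,200:400,::-1],(800,600)))
E
```

```text
knob [664.07939725  37.45563116  60.        ] mag [606.55530493  30.7537595   42.        ]
70 72 [ 515.8986  -180.15288] ((511.394775390625, -171.37135314941406), (14.984369277954102, 73.13471221923828), 1.8429880142211914)
80 1012 [ 489.1804  -172.68497] ((486.8695373535156, -171.75685119628906), (64.12125396728516, 79.4218978881836), 3.939887762069702)
90 1093 [ 488.85837 -172.46608] ((488.1764221191406, -172.27301025390625), (76.11824798583984, 80.18553924560547), 3.135977268218994)
rails [ 521.16602794 -130.10131706] [ 526.835485   -211.21748326] [ 448.35022036 -137.21390756] [ 452.8061262  -215.77301269]
2.9185926535897933 [664, 35, 62] [-0.12  0.78  1.22 -0.    1.14 -1.47]
2.9185926535897933 [545, 63, 60] [-0.1   0.57  1.63 -0.    0.95 -1.45]
2.9185926535897933 [490, -170, 5] [-0.56  0.61  1.74 -0.    0.79 -1.91]
1.5707963267948966 [664, 35, 62] [-0.12  0.78  1.22 -0.    1.14 -0.12]
1.5707963267948966 [545, 63, 60] [-0.1   0.57  1.63 -0.    0.95 -0.1 ]
1.5707963267948966 [490, -170, 5] [-0.56  0.61  1.74 -0.    0.79 -0.56]
1.3089969389957472 [664, 35, 62] [-0.12  0.78  1.22 -0.    1.14  0.14]
1.3089969389957472 [545, 63, 60] [-0.1   0.57  1.63 -0.    0.95  0.16]
1.3089969389957472 [490, -170, 5] [-0.56  0.61  1.74 -0.    0.79 -0.3 ]
[663.94405648  35.99893174 110.3223837 ] 0.5405499466160872 4.6583
```

View pics/s2c.png

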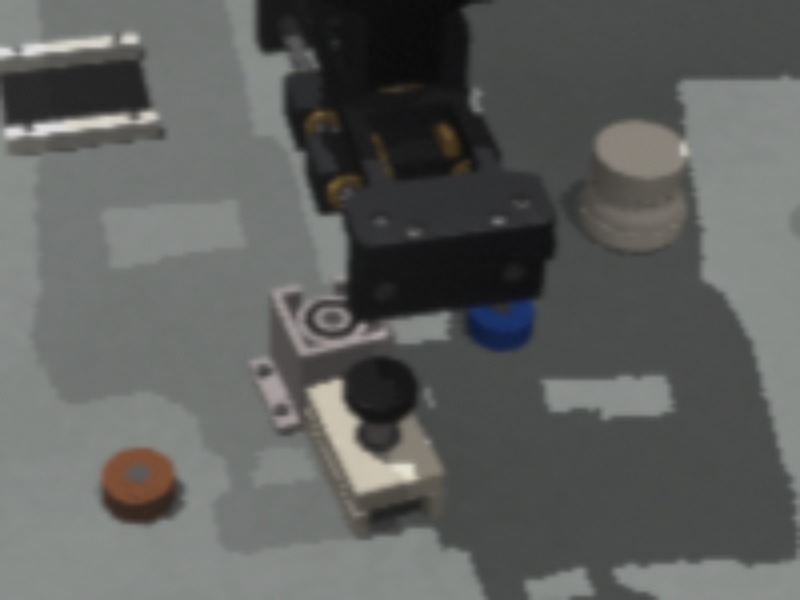

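View pics/w1.png

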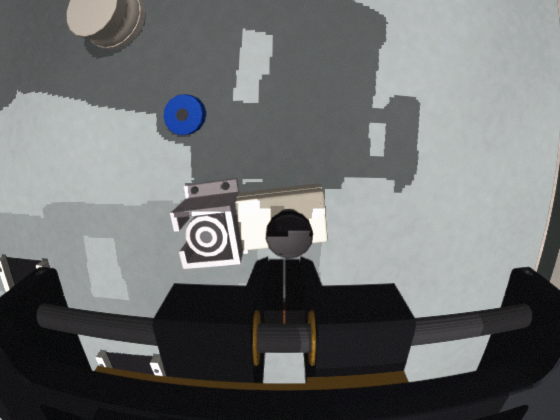

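The scene picture shows the shut gripper over the housing, with the knob at crop (380,388). The wrist picture shows the knob at (289,233), the magazine at (207,237) and the fingertips at (285,262). I'll check the knob through the fisheye model, then press.

```bash
cat >> h.py <<'E'
def wworld(d,u,v,z):
    f=210/np.tan(np.radians(d['vertical_fov'])/2)
    a,b=u-d['cx'],v-d['cy']; r=np.hypot(a,b); th=r/f
    T=np.array(d['T']); k=T[:3,:3]@[np.sin(th)*a/r,-np.sin(th)*b/r,-np.cos(th)]; o=T[:3,3]
    return o+k*(z-o[2])/k[2]
E
python3 - <<'E'
from h import *
d=ctrl.capture('wrist')
k=wworld(d,289,233,60); m=wworld(d,207,237,42); print(k,m, wworld(d,285,262,110))
if np.hypot(*(k[:2]-[664,37]))>8: raise SystemExit('disagree')
k=(k[:2]+[664,37])/2
ctrl.movel([*k,66],80)
f0=ctrl.read_ft_force()
ctrl.movel([*k,50],15)
print(ctrl.read_ft_force()-f0, ctrl.read_tool_pos())
for z in (43,40.5,39.5,38.5,37.5):
    ctrl.movel([*k,z],12); F=(ctrl.read_ft_force()-f0)[2]; print(z,F,ctrl.read_tool_pos()[2])
    if F>17: break
ctrl.dwell(.3)
ctrl.movel([*k,66],40); ctrl.movel([*k,110],100)
ctrl.move_to([480,150,200],down(np.pi/2))
d=shot('top','t2'); cv2.imwrite('pics/t2c.png',cv2.resize(d['color'][110:260,220:420,::-1],(800,600),interpolation=cv2.INTER_CUBIC))
for r in ctrl.spot_in('top','bearing'):
    l,t,w,h=r['extent']; print(r,world(d,l+w/2,t+h/2,z=14))
print(ctrl.read_clock())
E
```

```text
[667.46338225  37.99592579  60.        ] [608.7747245  27.6851568  42.       ] [664.66732447  41.59995171 110.        ]
[-3.25150298 -0.41650172  7.32561407] [665.89998994  37.4751971   51.17075754]
43 9.313364969271449 44.38023359647068
40.5 9.771265564340544 41.822076048455806
39.5 10.307244600077238 40.92231947289821
38.5 13.89512587298503 40.42929189447567
37.5 20.380284563916135 40.37310112885456
{'extent': [276.5, 192.4, 15.2, 13.0], 'score': 0.74} [544.4933627   23.66844185  14.        ]
11.3583
```

View pics/t2c.png

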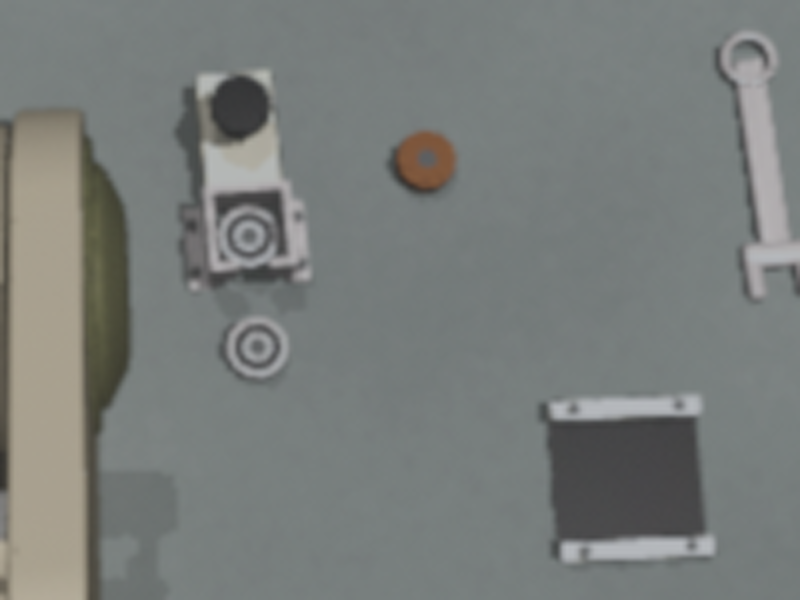

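The bearing is out at crop (257,347), about (545,24). The next one has dropped, and the plunger (240,106) is back up. I'll push in three straight legs with the flat side of the shut fingers, starting with leg 1.

```bash
cat >> h.py <<'E'
def look(name=None):
    d=shot('top',name) if name else ctrl.capture('top')
    for r in ctrl.spot_in('top','bearing'):
        l,t,w,h=r['extent']; print(np.round(r['extent'],1),round(r['score'],2),np.round(world(d,l+w/2,t+h/2,z=14)[:2],1))
    return d
def push(a,b,v=60,z=4,gap=36,reach=25):
    a,b=np.array(a,float),np.array(b,float); u=(b-a)/np.linalg.norm(b-a)
    q=down(np.arctan2(-u[1],-u[0])); s=a-gap*u; e=b-reach*u
    ctrl.move_to([*s,80],q); ctrl.movel([*s,z],120)
    ctrl.movel([*(a-(reach+3)*u),z],40); ctrl.movel([*e,z],v)
    F=ctrl.read_ft_force(); print('F',np.round(F,1),ctrl.read_tool_pos())
    ctrl.movel([*(e-12*u),z],80); ctrl.movel([*(e-12*u),90],150)
E
python3 - <<'E'
from h import *
push([545,24],[533,-45])
ctrl.move_to([480,150,200],down(np.pi/2))
look('t3'); print(ctrl.read_clock())
E
```

```text
F [ 0.8  0.2 -0.8] [537.2866227  -20.11011902   3.97535644]
[308.2 201.3  17.2  13.6] 0.44 [527.4 -44.9]
16.5167
```

```bash
python3 - <<'E'
from h import *
push([530,-45],[484,-104])
ctrl.move_to([480,100,200],down(np.pi/2))
d=look('t4'); cv2.imwrite('pics/t4c.png',cv2.resize(d['color'][160:280,260:420,::-1],(800,600),interpolation=cv2.INTER_CUBIC)); print(ctrl.read_clock())
E
```

```text
F [0.4 0.3 0.9] [499.43896959 -84.09109059   3.9491366 ]
[335.9 224.3  20.   13.9] 0.65 [ 480.9 -106. ]
21.9417
```

View pics/t4c.png

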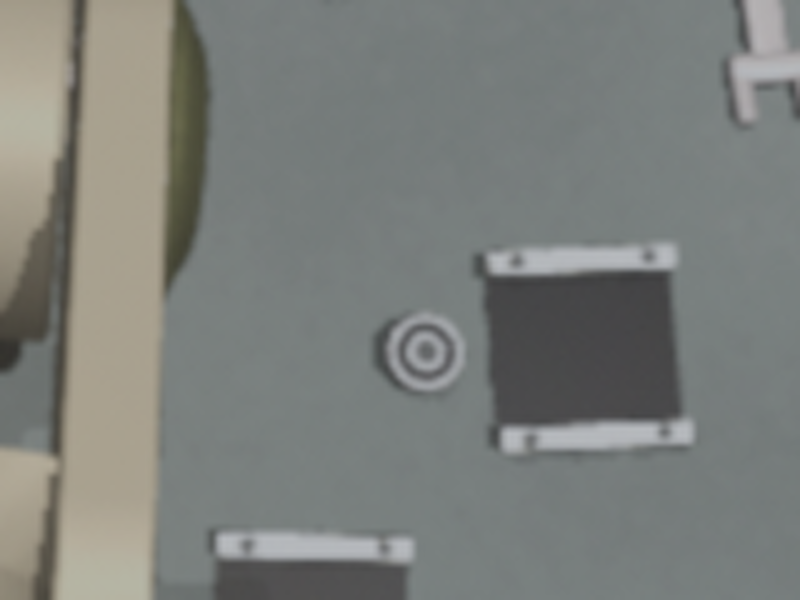

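The bearing lies flat at crop (426,352), in front of the open end, and the lane centre is at about (587,347). The final leg runs straight along the lane.

```bash
python3 - <<'E'
from h import *
d=ctrl.capture('top')
a=world(d,260+426/5,160+352/5,z=14)[:2]; b=world(d,260+587/5,160+347/5,z=0)[:2]; print(a,b)
if abs(b[0]-487.5)<5 and abs(b[1]+173)<5 and abs(a[1]+105)<6:
    push(a,b)
    ctrl.move_to([480,60,200],down(np.pi/2))
    d=look('t5'); cv2.imwrite('pics/t5c.png',cv2.resize(d['color'][110:290,190:430,::-1],(800,600),interpolation=cv2.INTER_CUBIC)); print(ctrl.read_clock())
E
```

```text
[ 482.5884575  -104.51950556] [ 488.32471957 -175.87093056]
F [ 0.6 -1.1  0. ] [ 486.2980045  -150.69800654    3.99141508]
[370.8 224.1  15.3  11.7] 0.67 [ 485.6 -174.2]
27.3917
```

View pics/t5c.png

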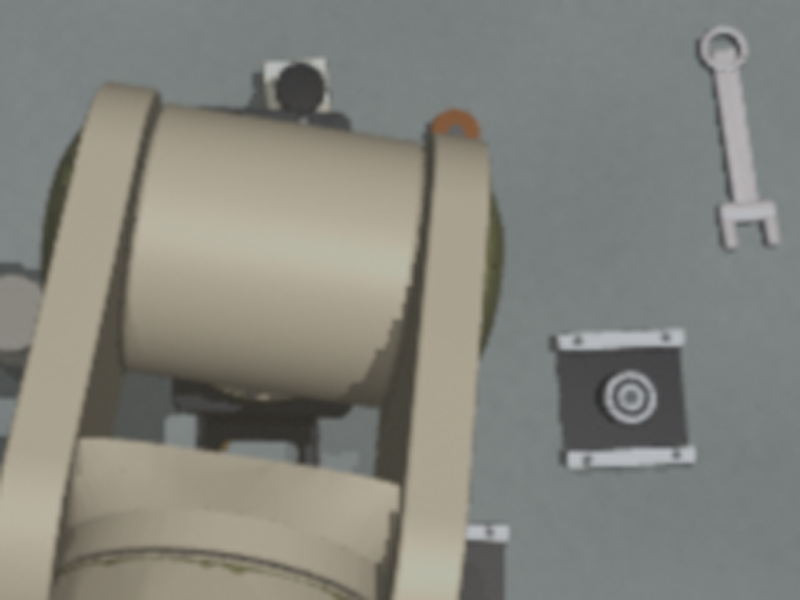

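The bearing lies flat at crop (630,397), in the middle of the lane and clear of both rails and both ends. Handing in.

```bash
python3 -c "
from bench import ctrl
print(ctrl.finish_job())"
```

```text
the job is handed in; nothing more can be done
None
```

The job is handed in: one bearing was ejected with a single full press and pushed into the middle of the right-hand check lane, lying flat, at about 27 s on the robot's clock; the other two should still be in the magazine, and the arm went nowhere near the jar, tools or spool.

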